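# Rinse the buttons taken off a coat

### The job

Sort the coat fastenings lying on the table into the rinse station: both flat round buttons into the round cup and the long horn toggle into the square cup. Then swing the spring-return valve arm forward (away from you, anticlockwise seen from above) by its upright handle all the way to its stop, and finish while still holding it there: do not let go, it springs back. Do not open the valve before all three are in their cups, and leave the other things on the table where they are.

Things in the scene. Friction and masses are not known exactly. Their poses are not given: they have to be found in the camera images.
- button1: flat round coat button of dark horn, 32 mm diameter, 8 mm thick, 14 g, lying flat on the table; origin at the centre of its underside, z up
- button2: a second button, the same as button1
- toggle: long horn toggle (duffle-coat fastening), same dark horn, 50 mm long, 14 mm wide and high, 16 g, lying on the table; origin at the centre of its underside, its x axis along its length
- round_cup: fixed round steel rinse cup on the station's slab, 100 mm outside diameter at the foot, 106 mm at the rim, 40 mm high, wall 3 mm, inner floor 3 mm above the origin; origin at the centre of its underside (12 mm above the table), so the rim is 52 mm above the table; it may stand in either of two places
- square_cup: fixed square steel rinse cup, 100 x 100 mm outside, 40 mm high, wall 3 mm, inner floor 3 mm above the origin; origin at the centre of its underside (12 mm above the table); sides along its x and y axes; it may stand in either of two places; the two cups are 110 mm apart, centre to centre
- station: fixed rinse station: grey slab 130 (x) x 350 (y) x 12 mm with the two cups centred 120 mm and 10 mm along +y from the origin; at its -y end a steel hanger bracket, 100 mm high, from which the brass valve body (36 mm diameter) hangs; origin at the centre of the slab's underside. The valve arm's upright hinge axis stands at x = 0, y = -125 mm in this frame
- valve_arm (a joint): hinge of the valve arm: 0 rad at rest (a spring returns it), 0.95 at the stop; grows anticlockwise seen from above. The aluminium arm (16 mm wide, 66 to 74 mm above the table) has its handle 110 mm from the hinge axis; at 0 it points along the station's -y turned 0.6 rad clockwise (to the robot), at the stop 0.35 rad anticlockwise from -y. 2.5 N at the handle at rest, 5.7 N at the stop
- handle (a point): grip point of the valve arm's handle, an upright black round post of 20 mm diameter standing at the arm's free end, from the arm up to 124 mm above the table; this point is on its axis, 105 mm above the table, and moves with the arm
- spool: bystander: empty wooden thread spool, 32 mm diameter, 36 mm high, standing among the fastenings; origin at the centre of its underside
- brush: bystander: wooden spotting brush lying flat beyond the station; origin at the underside, near the middle
- squeeze: bystander: white squeeze bottle with a pointed red nozzle, 60 mm diameter, 175 mm high, beyond the station; origin at the centre of its underside
- spraycan: bystander: blue spray can, 60 mm diameter, 140 mm high, beyond the station; origin at the centre of its underside
- jar: bystander: jar, 64 mm diameter, 75 mm high; origin at the centre of its underside
- scraper: bystander: flat dark wooden spotting scraper, 165 x 24 x 8 mm, lying; origin at the middle of its handle's underside
- jug: bystander: white plastic jug with handle, 90 mm diameter, 110 mm high, to the right; origin at the centre of its underside

How it is judged:
By the outcome, as a careful person would: the job done as asked, in the order asked, and still so for the second after the job is handed in, while the arm keeps its last pose, push and grip.
It also fails if it takes over 72 s, if anything falls off the work surface, if the arm or the gripper's body presses on something with over 40 N, if the wrist force passes 120 N, or if a joint passes its speed limit or range.

### The arm

A 7-joint arm with a two-finger parallel gripper is mounted at the origin on the work surface. World frame = base frame: x ahead of the robot, y to its left, z up, the work surface at z = 0. Lengths are in m, angles in degrees, forces in N, time in s.
With the tool pointing down it reaches from about 0.425 to 0.875 m from the base axis. Payload 4.7 kg.
Tool frame: the origin (TCP) lies on the centre line of the jaws, within the pads' length; the fingertips stand env.nose_length ahead of it and the grasp point (between the pads) lies 8 mm behind it (env.nose_length is the distance from the TCP to the fingertips, in m); y points along the fingers, z is the direction in which the jaws open and shut, and the axes are right-handed (so a half turn about y gives the same grasp; the last joint's range is limited). The gripper opens to 87 mm and grips with 3 to 60 N. Pads are 19 mm wide; open, the fingers measure 117 mm over their backs; the gripper's body (75 mm by 190 mm) begins 51 mm behind the grasp point.
Start: joints at [68.073, 18.392, -4.016, 83.108, 1.295, 78.541, -3.26], TCP at [0.251, -0.6, 0.205] pointing down, gripper open.
Joint ranges: [-163.93, 163.93], [-17.29, 119.83], [-79.2, 71.16], [3.27, 140.29], [-89.18, 269.18], [5.43, 117.66], [-154.24, 154.24]. Speed limits (degrees/s): [147.25, 147.25, 180, 180, 180, 180, 180].

### API

Orientations are given as [roll, pitch, yaw] about the fixed x, y, z axes, in that order (R = Rz(yaw) Ry(pitch) Rx(roll)).
In Python, from cell import env, read_camera, camera_info, job, models gives the robot as it stands.
- The arm moves only by the tool move_arm, never from a script. Its argument "moves" is a list of rows, each a list of 6 numbers: the shift along the tool's x, y, z in mm, then the turn, a rotation vector about the tool's x, y, z in degrees. In form: [[x, y, z, ax, ay, az], ...]. A call has 1 to 20 rows; each row is the pose to reach, as a shift and turn from the pose commanded when the call began, along the tool's axes at that moment; what a row does not reach only later rows make up. A row lasts 1/12 s, in which the tool goes at most 41.7 mm and 7.16 degrees, less where a joint would pass 70% of its speed; a pose out of reach is approached as far as the arm can. A call with a gripper value outside its range is refused whole. "claw" is the finger opening in mm, from 0 to 87, set as the call begins (left out, the last holds). The fingers move at their own pace and stop on an object; "newtons" is the grip in N (left out, the last holds). Time passes only in rows, so rows that repeat a pose let the fingers close. It gives the time, the measured TCP pose, the force and the opening at its end, in the units of the state.
- env.get_obs(): the state, without advancing time (a new reading comes with each control period).
- read_camera(name): name is "scene" or "top" or "wrist"; returns (picture, depth): 420x560x3 uint8, red, green, blue; 420x560 float32, m along the optical axis (not along the pixel's ray), 0 where there is no reading.
- camera_info(name): a dict with "fx", "fy", "cx", "cy" (pixels), "R" (3x3) and "t" (3): a world point X has camera coordinates R X + t. Camera axes: x right, y down, z forward; pixel columns grow to the right and rows downward; lengths in m; the calibration is good to about 2 mm. The wrist camera is an equidistant fisheye: a pixel r from the principal point sees the ray r / f radians off the axis. A picture is of the moment at which its call begins: read the wrist's pose just before it. camera_info takes no time and is no camera call; for the wrist camera it gives the pose at the moment of the call.
- job.sign_off(): hands the job in, once; it reports no verdict.
Trained networks look in the newest picture that a camera, given by its name, has taken for a name from the list of things; names that differ only in an ending like _2 or _b are one class to them, and where a whole thing is asked for, a point or a joint stands for the part that bears it (a point fixed in the world has none). Each returns a list of dicts, best first, with "score" (0 to 1); they miss things now and then, are a little off and sometimes report something else, mostly with a low value. They report only what shows in the picture. A call takes as long as a camera call.
- models.spot_in(target, camera): "point" ([x, y, z] in m, in world coordinates, good to about 4 mm: the middle of the surface that is visible of it).
- models.cut_out(target, camera): "mask" (420x560 bool, what is visible of it).
The state is a dict: "time_s": time; "qpos": joint angles; "joint_velocities": joint speeds; "effort": joint torques, N m; "tool_pos": TCP position; "tool_rot": TCP orientation; "force": force on the tool from outside, world axes, zero at the start; "wrist_torque": the same for the moment, N m; "grip_width": finger opening in m.
Only numpy, scipy, OpenCV 4.12 (cv2) and the standard library are available. Lean on these libraries where they do the work, as an engineer would, in place of code of your own. Each camera call takes 0.05 s, during which the arm holds its last target.

## Working session

There is one attempt and no reset: what is moved stays moved. The work goes in short steps, Python scripts to look and compute and a tool call to move; the robot and the scene stay as the last step left them, time stands still between calls to the robot, and variables do not carry over. Pictures are saved under pics/ and viewed, and the job is handed in when it is done.

Besides the shell and the picture viewer there is one more tool, called after "Request:" by a JSON object that holds its "fn" and its "kwargs". move_arm: Moves the arm, as the interface text tells. Its arguments: {"type":"object","properties":{"moves":{"type":"array","items":{"type":"array","items":{"type":"number"}}},"claw":{"type":"number"},"newtons":{"type":"number"}},"required":["moves"]}

```bash
mkdir -p pics; ls
python3 - <<'E'
from cell import env, read_camera, camera_info, job, models
import cv2
o=env.get_obs();print(o, env.nose_length)
for n in ["scene","top","wrist"]:
    p,d=read_camera(n);cv2.imwrite(f"pics/{n}0.png",p[...,::-1])
    print(n,camera_info(n))
E
```

```text
pics
{'time_s': 0.0, 'qpos': array([68.07221158, 18.43901466, -4.01488563, 83.17448928,  1.29478864,
       78.54017386, -3.26096206]), 'joint_velocities': array([ 0.00027932, -0.04607136, -0.07513138, -0.02935981, -0.06918075,
       -0.03057705, -0.00446471]), 'effort': array([-3.02954122e-04, -4.91285312e+01, -4.03875746e-01, -3.12535608e+01,
       -6.38591498e-02,  4.36806958e-02,  1.69615137e-04]), 'tool_pos': array([ 0.25093372, -0.59898019,  0.20356558]), 'tool_rot': array([-9.01084505e+01, -5.70680179e-03, -1.57264083e+02]), 'force': array([-0.01220009,  0.49704328, -0.63458615]), 'wrist_torque': array([ 0.02181391,  0.01968738, -0.04539709]), 'grip_width': 0.08714894408876868} 0.011
scene {'fx': 410.62915731849967, 'fy': 410.62915731849967, 'cx': 274.3546916373011, 'cy': 212.1230794064973, 'R': array([[-0.58415242,  0.81163898, -0.00284863],
       [ 0.55210436,  0.39478278, -0.73438909],
       [-0.59493422, -0.4305679 , -0.67872274]]), 't': array([ 0.40815823, -0.1969513 ,  1.36700737])}
top {'fx': 515.6747203805784, 'fy': 515.6747203805784, 'cx': 270.65347907258206, 'cy': 215.8315114844405, 'R': array([[ 0.01048271, -0.99957992, -0.02702034],
       [-0.99863368, -0.00908169, -0.05146164],
       [ 0.05119464,  0.02752288, -0.99830937]]), 't': array([-0.06986558,  0.56378519,  1.27959335])}
wrist {'fx': 325.19226210127806, 'fy': 325.19226210127806, 'cx': 283.6975820226963, 'cy': 209.80378263938502, 'R': array([[ 0.38594706, -0.9225197 , -0.00150958],
       [-0.89158143, -0.3734229 ,  0.25619894],
       [-0.23691228, -0.09753331, -0.9666229 ]]), 't': array([-0.64843075, -0.03039012,  0.3903058 ])}
```

View pics/top0.png

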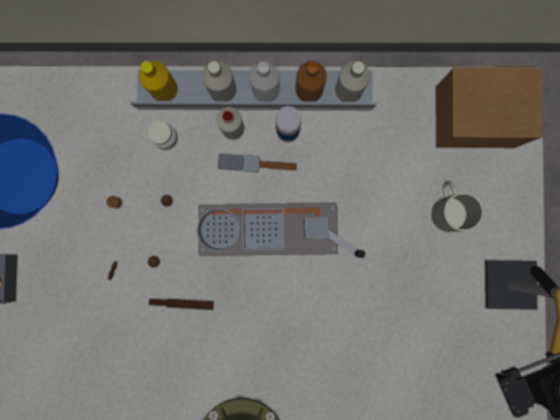

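View pics/scene0.png

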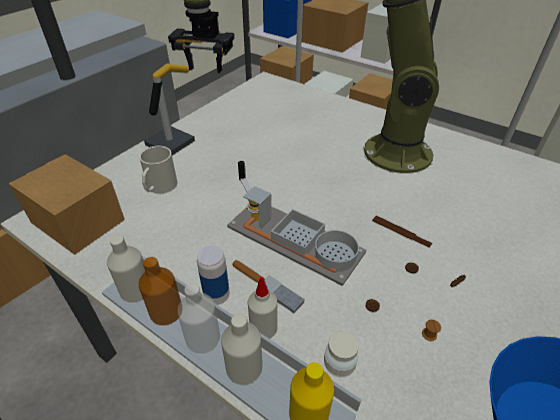

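View pics/wrist0.png

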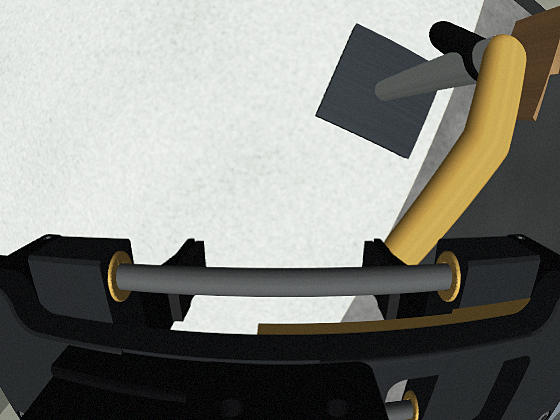

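The top view shows buttons at (167,200) and (154,261), the toggle at (113,270), the spool at (114,202), the round cup at (219,230), the square cup at (264,230) and the handle at (360,254). The wrist shows only the lamp-like stand nearby. Next I'll measure these positions from two views.

```bash
cat > h.py <<'E'
from cell import env, read_camera, camera_info, job, models
import numpy as np, cv2
def ray(n,u,v,ci=None):
    c=ci or camera_info(n); R=np.array(c['R']);t=np.array(c['t'])
    x=(u-c['cx'])/c['fx'];y=(v-c['cy'])/c['fy']
    if n=='wrist':
        r=np.hypot(x,y); s=np.sin(r)/r if r>1e-9 else 1
        d=np.array([x*s,y*s,np.cos(r)])
    else: d=np.array([x,y,1.])
    d=R.T@d; return -R.T@t, d/np.linalg.norm(d)
def atz(n,u,v,z,ci=None):
    o,d=ray(n,u,v,ci); return o+d*(z-o[2])/d[2]
def tri(r1,r2):
    (a,d),(b,e)=r1,r2
    k=np.linalg.lstsq(np.c_[d,-e],b-a,rcond=None)[0]
    p,q=a+d*k[0],b+e*k[1]; return (p+q)/2, np.linalg.norm(p-q)
def cloud(n,d,m,ci=None):
    c=ci or camera_info(n);v,u=np.nonzero(m&(d>0));z=d[v,u]
    P=np.c_[(u-c['cx'])/c['fx']*z,(v-c['cy'])/c['fy']*z,z]
    return (P-np.array(c['t']))@np.array(c['R'])
E
python3 - <<'E'
from h import *
np.set_printoptions(precision=4,suppress=True)
T={}
for n in ["top","scene"]:
    p,d=read_camera(n)
    for t in ["button1","toggle","round_cup","square_cup","handle","spool"]:
        for r in models.cut_out(t,n)[:3]:
            m=r["mask"]; 
            if m.sum()<5: continue
            v,u=np.nonzero(m); P=cloud(n,d,m)
            print(n,t,round(r["score"],2),m.sum(),"px",u.mean().round(1),v.mean().round(1),"mid",np.median(P,0),"max",P.max(0),"min",P.min(0))
        for r in models.spot_in(t,n)[:3]: print("   spot",n,t,round(r["score"],2),r["point"])
print(env.get_obs()['time_s'])
E
```

```text
top button1 0.63 630 px 162.4 134.8 mid [0.7572 0.2003 0.0737] max [0.8101 0.2317 0.0825] min [ 0.7312  0.1746 -0.0026]
top button1 0.56 102 px 166.2 199.9 mid [0.6025 0.2015 0.0077] max [0.6179 0.2151 0.0134] min [0.5897 0.1878 0.0016]
top button1 0.46 129 px 153.3 260.8 mid [0.448  0.2312 0.0074] max [0.4632 0.2468 0.0167] min [0.4328 0.216  0.0009]
   spot top button1 0.7 [0.5286, -0.1353, 0.0156]
   spot top button1 0.58 [0.6035, 0.2009, 0.0047]
top toggle 0.71 965 px 250.1 162.7 mid [ 0.6963 -0.004   0.0185] max [0.7222 0.0724 0.0283] min [ 0.6761 -0.1269 -0.0029]
top toggle 0.67 82 px 112.0 270.3 mid [0.4241 0.3338 0.013 ] max [0.4471 0.3448 0.0189] min [0.4014 0.3229 0.0058]
top round_cup 0.67 1398 px 217.5 229.4 mid [0.5296 0.068  0.0166] max [0.5807 0.115  0.0592] min [0.478  0.011  0.0064]
top round_cup 0.23 289 px 346.0 244.7 mid [ 0.4936 -0.2459  0.0746] max [ 0.5265 -0.2027  0.1293] min [ 0.467  -0.2804  0.0674]
   spot top round_cup 0.64 [0.5246, 0.0637, 0.0122]
top square_cup 0.58 1493 px 262.9 230.4 mid [ 0.5279 -0.0456  0.0158] max [0.5788 0.0077 0.0579] min [ 0.4813
[... 1724 characters left out ...]

   spot scene square_cup 0.8 [0.5212, -0.0557, 0.0273]
scene handle 0.65 267 px 245.2 182.9 mid [ 0.4832 -0.2645  0.0753] max [ 0.5558 -0.1661  0.1266] min [ 0.4008 -0.3223 -0.0009]
   spot scene handle 0.73 [0.4848, -0.2657, 0.0702]
scene spool 0.78 284 px 430.7 330.0 mid [0.6002 0.3279 0.0339] max [0.611  0.342  0.0403] min [ 0.576   0.3136 -0.0034]
scene spool 0.62 1586 px 297.2 232.1 mid [ 0.522  -0.0537  0.027 ] max [0.5826 0.0124 0.0556] min [ 0.4283 -0.1234 -0.0016]
scene spool 0.19 97 px 457.7 280.9 mid [0.4263 0.3329 0.0113] max [0.4457 0.3444 0.016 ] min [0.3989 0.3223 0.0007]
   spot scene spool 0.66 [0.5978, 0.3299, 0.0344]
   spot scene spool 0.46 [0.5229, -0.0578, 0.0307]
1.45
```

Run:
```python
from h import *
np.set_printoptions(precision=4,suppress=True)
C={}
for n in ["top","scene"]:
    p,d=read_camera(n)
    big=[]
    for t,(u0,v0) in {"toggle":(112,270) if n=="top" else (457,281)}.items():
        for r in models.cut_out(t,n):
            m=r["mask"]; v,u=np.nonzero(m)
            if abs(u.mean()-u0)>8: continue
            Q=np.array([atz(n,a,b,0.010) for a,b in zip(u,v)])[:,:2]
            w,V=np.linalg.eigh(np.cov(Q.T)); print(n,t,"c",Q.mean(0),"len sd",np.sqrt(w)*12**.5,"ang",np.degrees(np.arctan2(V[1,1],V[0,1]))%180)
    # whole-cloud
    P=cloud(n,d,np.ones(d.shape,bool))
    # handle: near
    s=(abs(P[:,0]-.475)<.06)&(abs(P[:,1]+.27)<.06)&(P[:,2]>.085)
    print(n,"handle",s.sum(),P[s].mean(0),P[s].min(0),P[s].max(0),np.sort(P[s][:,2])[-5:])
    s=(abs(P[:,0]-.53)<.09)&(P[:,1]>-.12)&(P[:,1]<.13)&(P[:,2]>.046)&(P[:,2]<.06)
    r=P[s]; a=r[r[:,1]>.007]; b=r[r[:,1]<.0]
    for k in (a,b): print(n,"cup rim bbox mid",(k.max(0)+k.min(0))/2,k.max(0)-k.min(0))
    # circle fit on a
    A=np.c_[2*a[:,:2],np.ones(len(a))]; s_=np.linalg.lstsq(A,(a[:,:2]**2).sum(1),rcond=None)[0]; print("circ",s_[:2],np.sqrt(s_[2]+s_[:2]@s_[:2]))
    (cx,sz,an)=cv2.minAreaRect((b[:,:2]*1000).astype(np.float32)); print("rect",cx,sz,an)
    q=p[..., ::-1].copy()
    if n=="top": q=cv2.resize(q[180:320,90:220],None,fx=5,fy=5,interpolation=2)[:600]; h=cv2.resize(p[...,::-1][200:280,290:390],None,fx=6,fy=6,interpolation=2)
    else: q=cv2.resize(q[240:350,350:480],None,fx=5,fy=5,interpolation=2); h=cv2.resize(p[...,::-1][150:240,210:310],None,fx=6,fy=6,interpolation=2)
    cv2.imwrite(f"pics/{n}_z.png",q);cv2.imwrite(f"pics/{n}_h.png",h)
# triangulate
for nm,a,b in [("btnA",(166.2,199.9),(372.2,305.7)),("btnB",(153.3,260.8),(411.4,268.1)),("toggle",(112,270.3),(457.5,281))]:
    print(nm,tri(ray("top",*a),ray("scene",*b)))
```

```text
top handle 76 [ 0.476  -0.2713  0.1186] [ 0.4668 -0.2831  0.0863] [ 0.4851 -0.2635  0.1282] [0.1265 0.1272 0.1276 0.1281 0.1282]
top cup rim bbox mid [0.5293 0.0638 0.0528] [0.1027 0.1051 0.0134]
top cup rim bbox mid [ 0.5327 -0.0482  0.0527] [0.0982 0.096  0.013 ]
circ [0.5296 0.0633] 0.05088495278934342
rect (532.9580688476562, -48.224510192871094) (97.69422149658203, 95.0814208984375) 0.642143189907074
scene toggle c [0.4239 0.3333] len sd [0.0106 0.0484] ang 161.74141895491528
scene handle 101 [ 0.4767 -0.2712  0.1091] [ 0.464 -0.284  0.086] [ 0.485  -0.2636  0.1257] [0.1243 0.1249 0.1254 0.1255 0.1257]
scene cup rim bbox mid [0.5263 0.0619 0.051 ] [0.1072 0.104  0.0099]
scene cup rim bbox mid [ 0.5294 -0.0499  0.0505] [0.1044 0.0995 0.0089]
circ [0.5274 0.0622] 0.05103629437863806
rect (529.3528442382812, -49.37760925292969) (103.68756103515625, 99.43060302734375) 0.7474542856216431
btnA (array([0.6029, 0.2006, 0.0087]), np.float64(0.0009967440855334897))
btnB (array([0.4487, 0.2302, 0.0081]), np.float64(0.0011881894176982847))
toggle (array([0.4238, 0.3337, 0.0094]), np.float64(0.0020681983572110344))
```

View pics/top_z.png

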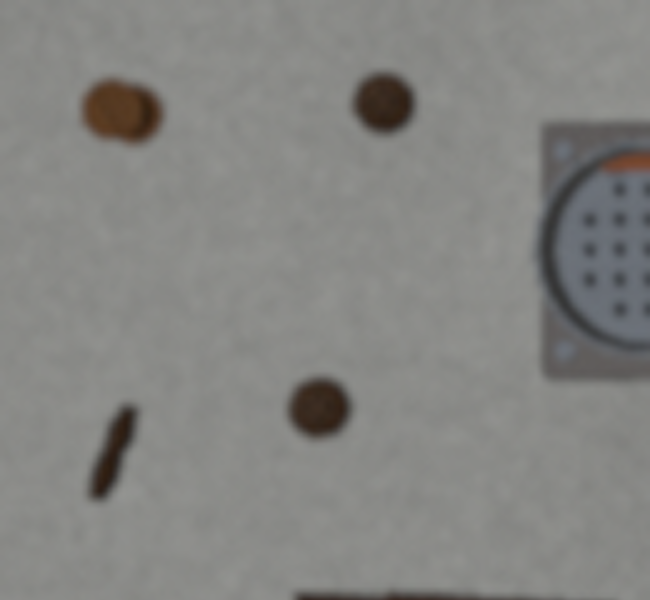

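View pics/top_h.png

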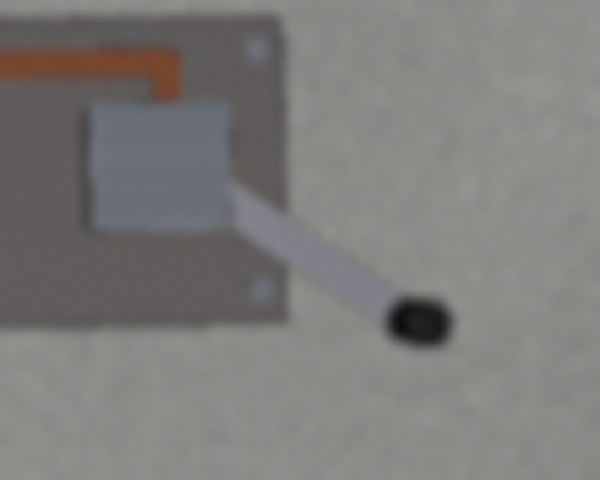

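View pics/scene_h.png

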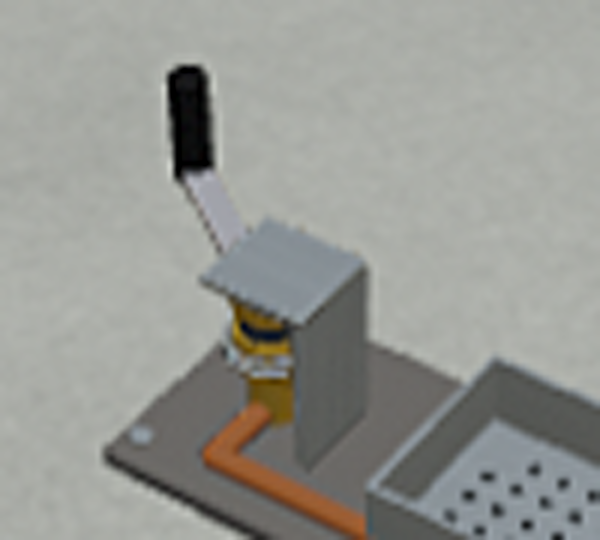

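The zooms confirm both buttons, the toggle (axis about 160°) and the handle at rest. The two views agree to about 2 mm.

```bash
cat > plan.py <<'E'
# plan.py cx cy cz cyaw  tx ty tz tyaw : commanded -> target, row in tool axes (tool pointing down)
import sys,numpy as np
from h import *
c=np.array(list(map(float,sys.argv[1:5])));t=np.array(list(map(float,sys.argv[5:9])))
p=np.radians(c[3]);d=t-c
x=np.array([np.cos(p),np.sin(p)]);z=np.array([-np.sin(p),np.cos(p)])
w=(d[3]+180)%360-180
print([round(1000*d[:2]@x,1),round(-1000*d[2],1),round(1000*d[:2]@z,1),0,round(-w,1),0],"rows>=",max(np.linalg.norm(d[:3])/.0417,abs(w)/7.16))
E
python3 plan.py .251 -.6 .205 -157.26 .603 .2005 .205 -72
```

```text
[np.float64(-634.1), np.float64(-0.0), np.float64(-602.2), 0, np.float64(-85.3), 0] rows>= 20.97059229882989
```

Request:
{"fn": "move_arm", "kwargs": {"moves": [[-317, 0, -301, 0, -43, 0], [-317, 0, -301, 0, -43, 0], [-317, 0, -301, 0, -43, 0], [-317, 0, -301, 0, -43, 0], [-317, 0, -301, 0, -43, 0], [-317, 0, -301, 0, -43, 0], [-317, 0, -301, 0, -43, 0], [-317, 0, -301, 0, -43, 0], [-317, 0, -301, 0, -43, 0], [-317, 0, -301, 0, -43, 0], [-317, 0, -301, 0, -43, 0], [-317, 0, -301, 0, -43, 0]], "claw": 60, "newtons": 12}}

```text
time_s: 2.65
tool_pos: [0.4298, -0.1935, 0.2053]
tool_rot: [-89.9, 0.1, -113.7]
force: [0.2, -0.1, -0.3]
grip_width: 0.06
```

```bash
python3 - <<'E'
from h import *
o=env.get_obs();print(o['tool_pos'],o['tool_rot'])
p=np.radians(-157.26);x=np.array([np.cos(p),np.sin(p)]);z=np.array([-np.sin(p),np.cos(p)])
print(np.array([.251,-.6])-.317*x-.301*z)
E
python3 plan.py .4271 -.1998 .205 -114.26 .603 .2005 .12 -72
```

```text
[ 0.4297742  -0.19346496  0.20531457] [-8.99204333e+01  7.14076137e-02 -1.13724068e+02]
[ 0.42700755 -0.19986085]
[np.float64(-437.2), np.float64(85.0), np.float64(-4.1), 0, np.float64(-42.3), 0] rows>= 10.681721149224858
```

Request:
{"fn": "move_arm", "kwargs": {"moves": [[-437, 40, -4, 0, -42.3, 0], [-437, 40, -4, 0, -42.3, 0], [-437, 40, -4, 0, -42.3, 0], [-437, 40, -4, 0, -42.3, 0], [-437, 40, -4, 0, -42.3, 0], [-437, 40, -4, 0, -42.3, 0], [-437, 85, -4, 0, -42.3, 0], [-437, 85, -4, 0, -42.3, 0], [-437, 85, -4, 0, -42.3, 0], [-437, 85, -4, 0, -42.3, 0], [-437, 85, -4, 0, -42.3, 0], [-437, 85, -4, 0, -42.3, 0], [-437, 85, -4, 0, -42.3, 0], [-437, 85, -4, 0, -42.3, 0]]}}

```text
time_s: 3.82
tool_pos: [0.6034, 0.1992, 0.1193]
tool_rot: [-90.1, -0.1, -72.0]
force: [0.4, 0.2, 0.0]
grip_width: 0.0597
```

```bash
cat > look.py <<'E'
import sys
from h import *
np.set_printoptions(precision=4,suppress=True)
o=env.get_obs();print(o['time_s'],o['tool_pos'],o['tool_rot'],o['grip_width'])
ci=camera_info("wrist");p,d=read_camera("wrist")
q=p[...,::-1].copy()
for a in sys.argv[2:]:
    t,z=a.split(":")
    for r in models.cut_out(t,"wrist")[:3]:
        v,u=np.nonzero(r["mask"]); 
        if len(u)==0: continue
        # centre at height z from all mask pixels
        Q=np.array([atz("wrist",i,j,float(z),ci) for i,j in zip(u,v)])[:,:2]
        w,V=np.linalg.eigh(np.cov(Q.T))
        print(t,round(r["score"],2),len(u),"px",u.mean().round(1),v.mean().round(1),"xy",Q.mean(0),"mid",(Q.max(0)+Q.min(0))/2,"size",Q.max(0)-Q.min(0),"ang",np.degrees(np.arctan2(V[1,1],V[0,1]))%180,"depthz",)
        cv2.circle(q,(int(u.mean()),int(v.mean())),4,(0,0,255),1)
cv2.imwrite("pics/%s.png"%sys.argv[1],q)
E
python3 look.py w1 button1:0.006
```

```text
3.8167 [0.6034 0.1992 0.1193] [-90.0534  -0.0627 -72.0171] 0.05973839754648415
button1 0.86 913 px 280.4 200.3 xy [0.6002 0.1999] mid [0.6004 0.2   ] size [0.0306 0.0325] ang 101.10505145342208 depthz
button1 0.62 829 px 136.5 124.2 xy [0.4459 0.2295] mid [0.4456 0.2296] size [0.0341 0.0316] ang 2.260642828609747 depthz
```

View pics/w1.png

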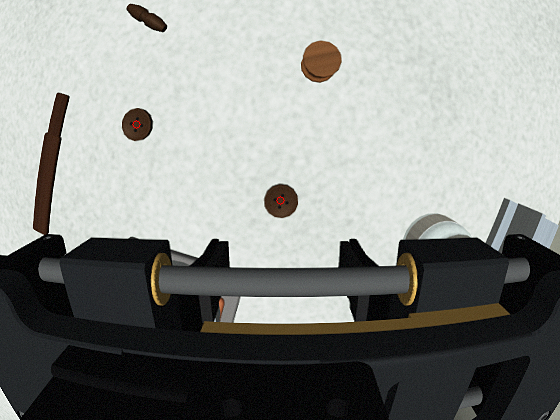

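The wrist view shows button A at (280,200), between the jaws, and button B at (136,124). Estimates from all three views agree to about 2 mm, so I'm descending on A.

Request:
{"fn": "move_arm", "kwargs": {"moves": [[0, 40, -1.7, 0, 0, 0], [0, 75, -1.7, 0, 0, 0], [0, 95, -1.7, 0, 0, 0], [0, 103, -1.7, 0, 0, 0], [0, 106.5, -1.7, 0, 0, 0], [0, 106.5, -1.7, 0, 0, 0], [0, 106.5, -1.7, 0, 0, 0]]}}

```text
time_s: 4.5
tool_pos: [0.603, 0.2001, 0.0151]
tool_rot: [-89.8, -0.0, -72.0]
force: [0.0, 0.6, 1.2]
grip_width: 0.0599
```

Request:
{"fn": "move_arm", "kwargs": {"moves": [[0, 0, 0, 0, 0, 0], [0, 0, 0, 0, 0, 0], [0, 0, 0, 0, 0, 0], [0, 0, 0, 0, 0, 0], [0, 0, 0, 0, 0, 0], [0, 0, 0, 0, 0, 0], [0, 0, 0, 0, 0, 0]], "claw": 0, "newtons": 15}}

```text
time_s: 5.08
tool_pos: [0.6015, 0.2001, 0.0131]
tool_rot: [-90.0, -0.0, -72.0]
force: [0.7, -0.2, 0.1]
grip_width: 0.0213
```

```bash
python3 look.py w2 button1:0.006
python3 - <<'E'
from h import *
p,d=read_camera("top");cv2.imwrite("pics/t2.png",cv2.resize(p[...,::-1][160:300,90:230],None,fx=4,fy=4,interpolation=2))
p,d=read_camera("scene");cv2.imwrite("pics/s2.png",cv2.resize(p[...,::-1][220:380,300:480],None,fx=4,fy=3.7,interpolation=2))
E
```

```text
5.0833 [0.6015 0.2001 0.0131] [-90.0046  -0.0046 -71.9596] 0.021269332965838033
button1 0.91 1921 px 282.0 241.1 xy [0.6005 0.2008] mid [0.6001 0.2001] size [0.0313 0.0334] ang 113.60007431644897 depthz
button1 0.56 1560 px 74.0 128.8 xy [0.446  0.2301] mid [0.446  0.2297] size [0.0358 0.0329] ang 15.843123761838683 depthz
```

View pics/w2.png

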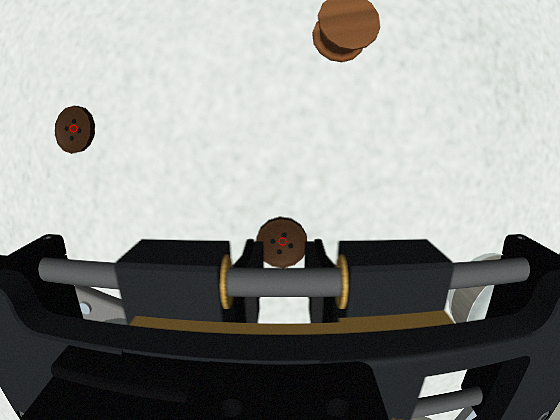

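View pics/s2.png

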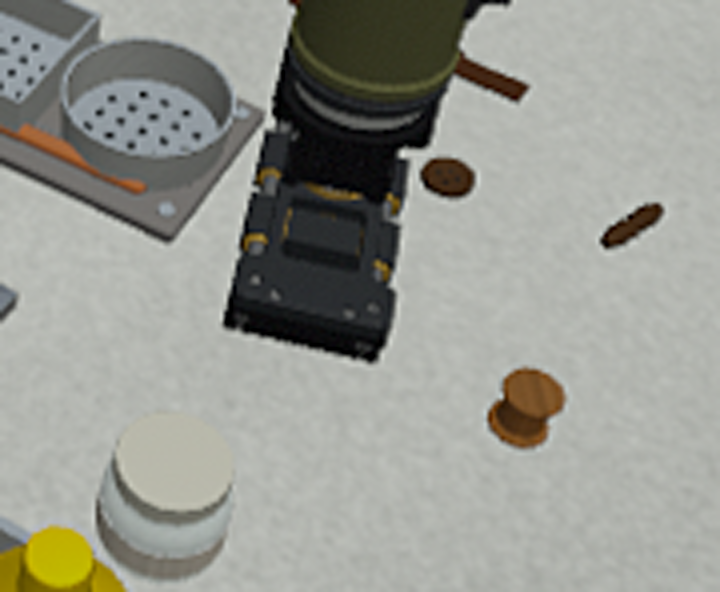

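Run:
```python
from h import *
o=env.get_obs();print(o['grip_width'],o['force'],o['time_s'])
ci=camera_info("wrist");p,d=read_camera("wrist");cv2.imwrite("pics/w3.png",cv2.resize(p[...,::-1][200:330,210:360],None,fx=5,fy=4.6,interpolation=2))
print(env.get_obs()['grip_width'])
print(d[225:275:6,240:325:6])
print(tuple(round(float(x),3) for x in -np.array(ci['R']).T@ci['t']))
```

```text
0.005648856172869629 [-1.05196421  0.09753921 -0.17227884] 5.2833
0.0037886471740406187
[[0.2018356  0.20308574 0.20253477 0.20238258 0.1928157  0.1946748
  0.1953182  0.19513205 0.19343743 0.19463202 0.19679593 0.2018054
  0.20217736 0.20140794 0.20115255]
 [0.20321088 0.20354728 0.20378435 0.20162883 0.19542453 0.19661726
  0.19600551 0.19590251 0.19641839 0.19665708 0.19451669 0.20446655
  0.20371205 0.20304835 0.20249975]
 [0.20456454 0.20484246 0.20346871 0.19541083 0.19708191 0.19827016
  0.19673587 0.19776754 0.19759235 0.19740143 0.19678211 0.1959675
  0.20434862 0.20413628 0.        ]
 [0.08934502 0.08967438 0.09090048 0.1970654  0.16355592 0.
  0.16943172 0.19861662 0.19774467 0.16982724 0.16536902 0.16675459
  0.09016    0.09070912 0.08989368]
 [0.08588793 0.08587334 0.08621095 0.19808516 0.15745187 0.16139022
  0.16154177 0.19992712 0.1986661  0.16154417 0.15692797 0.15730755
  0.08711348 0.08687981 0.08477465]
 [0.08262652 0.082974   0.08222023 0.1502263  0.15041472 0.15344316
  0.15386507 0.20118695 0.20112841 0.15416187 0.15134569 0.15004152
  0.08612648 0.08115756 0.08210902]
 [0.07891583 0.07899    0.0782289  0.08507317 0.14414965 0.14839225
  0.14640927 0.20098762 0.19962761 0.14841862 0.14809412 0.14378595
  0.08222581 0.07747472 0.07974622]
 [0.07599624 0.07546756 0.07604001 0.0837612  0.13897744 0.14181271
  0.14728642 0.20101711 0.20962791 0.14135325 0.14136823 0.13755676
  0.08052634 0.07467151 0.07492214]
 [0.07445452 0.07408059 0.07647053 0.08430777 0.0838038  0.08382186
  0.08428923 0.08256501 0.08390269 0.0830574  0.08275107 0.08474749
  0.08009278 0.07435097 0.07558622]]
(0.58, 0.268, 0.193)
```

View pics/w3.png

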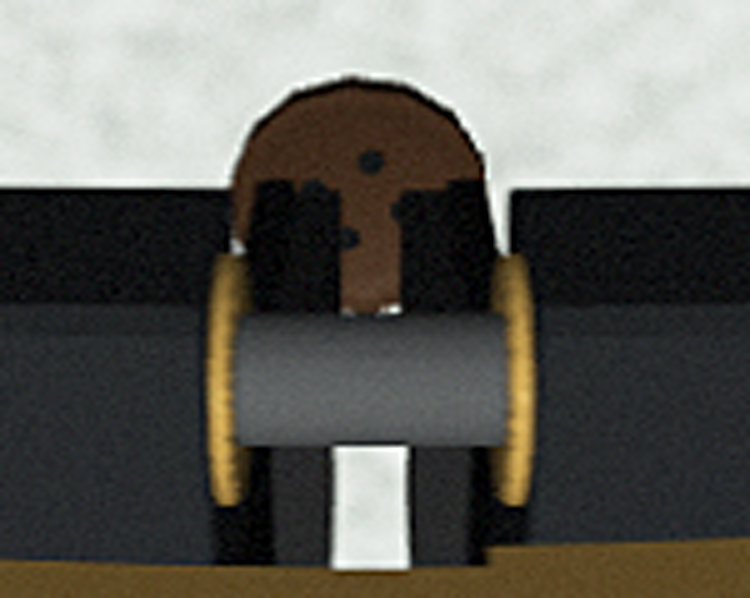

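Run:
```python
from h import *
np.set_printoptions(precision=4,suppress=True)
ci=camera_info("wrist");p,d=read_camera("wrist")
o=env.get_obs();print(o['tool_pos'],o['tool_rot'],o['grip_width'],env.nose_length,o['force'])
R=np.array(ci['R']);
for v in range(226,275,2):
    out=[]
    for u in (266,283,305):
        o_,r=ray("wrist",u,v,ci); zc=(R@r)[2]
        out.append(o_+r*d[v,u]/zc)
    print(v,*out)
```

```text
[0.6015 0.2001 0.0131] [-90.0049  -0.0037 -71.9669] 0.0023413426356302574 0.011 [ 0.2378 -0.3416  0.0407]
226 [0.5881 0.2079 0.0081] [0.598  0.2106 0.0065] [0.6115 0.2131 0.001 ]
228 [0.5885 0.2068 0.0082] [0.5983 0.2097 0.0074] [0.612  0.2118 0.0006]
230 [0.5889 0.2053 0.0075] [0.5986 0.2086 0.0079] [0.6124 0.2107 0.001 ]
232 [0.5893 0.2038 0.0066] [0.5991 0.2072 0.0073] [0.6125 0.2099 0.0025]
234 [0.5897 0.2025 0.0065] [0.5996 0.2057 0.0062] [0.612  0.2103 0.008 ]
236 [0.5901 0.2013 0.0066] [0.6    0.2044 0.0063] [0.6125 0.2089 0.0074]
238 [0.5904 0.2002 0.0068] [0.6002 0.2036 0.0074] [0.6128 0.2081 0.0085]
240 [0.5892 0.2088 0.0338] [0.6007 0.2022 0.0068] [0.6131 0.2071 0.0092]
242 [0.5894 0.2088 0.0365] [0.6011 0.2009 0.0067] [0.6135 0.2059 0.0093]
244 [0.5896 0.2086 0.0388] [0.6016 0.1994 0.0062] [0.6141 0.2042 0.008 ]
246 [0.5897 0.2086 0.0414] [0.602  0.198  0.0057] [0.6082 0.2148 0.0421]
248 [0.5898 0.209  0.0451] [0.6022 0.1977 0.0081] [0.6081 0.2146 0.0443]
250 [0.59   0.2087 0.047 ] [0.6027 0.1958 0.0067] [0.6078 0.2148 0.0476]
252 [0.59   0.2089 0.0499] [0.6032 0.1945 0.0065] [0.6077 0.2148 0.0502]
254 [0.5902 0.2086 0.0515] [0.6035 0.1935 0.0073] [0.6074 0.2149 0.053 ]
256 [0.5903 0.2089 0.0546] [0.6041 0.1916 0.0057] [0.5956 0.2372 0.1139]
258 [0.5904 0.2091 0.0573] [0.6044 0.1906 0.0065] [0.5956 0.237  0.1148]
260 [0.5905 0.2089 0.059 ] [0.6048 0.1893 0.0065] [0.5797 0.2675 0.1933]
262 [0.5906 0.2092 0.0617] [0.6052 0.1881 0.0067] [0.5958 0.2362 0.1156]
264 [0.5908 0.2086 0.0626] [0.6055 0.1874 0.008 ] [0.596  0.2357 0.1156]
266 [0.5909 0.2088 0.0651] [0.6058 0.1863 0.0086] [0.5963 0.2349 0.1151]
268 [0.5868 0.2307 0.1141] [0.5914 0.2314 0.1124] [0.5968 0.2338 0.1137]
270 [0.5868 0.231  0.116 ] [0.5911 0.2323 0.1158] [0.5969 0.2335 0.1143]
272 [0.587  0.2304 0.1158] [0.591  0.2325 0.1173] [0.5966 0.2339 0.1167]
274 [0.587  0.2305 0.1171] [0.5915 0.2308 0.115 ] [0.5967 0.2335 0.1169]
```

The fingers are closing above the button: the wrist depth puts the pad ends at z≈0.033 rather than 0.002. I'll open, lift and check the fingertips from another camera.

Request:
{"fn": "move_arm", "kwargs": {"moves": [[0, 0, 0, 0, 0, 0], [0, 0, 0, 0, 0, 0], [0, -30, 0, 0, 0, 0], [0, -70, 0, 0, 0, 0], [0, -100, 0, 0, 0, 0], [0, -100, 0, 0, 0, 0], [0, -100, 0, 0, 0, 0], [0, -100, 0, 0, 0, 0]], "claw": 60}}

```text
time_s: 6.05
tool_pos: [0.6012, 0.1997, 0.1127]
tool_rot: [-90.0, -0.0, -72.0]
force: [-0.1, 1.2, -0.9]
grip_width: 0.0473
```

Run:
```python
from h import *
np.set_printoptions(precision=4,suppress=True)
o=env.get_obs();print(o['tool_pos'],o['tool_rot'],o['grip_width'],env.nose_length)
p,d=read_camera("scene");cv2.imwrite("pics/s4.png",cv2.resize(p[...,::-1][190:330,310:450],None,fx=4,fy=4,interpolation=2))
P=cloud("scene",d,np.ones(d.shape,bool))
s=(np.linalg.norm(P[:,:2]-[.602,.2],axis=1)<.075)&(P[:,2]>.03)
z=P[s]; z=z[np.argsort(z[:,2])][:40];print(z)
ci=camera_info("wrist");p,d=read_camera("wrist");cv2.imwrite("pics/w4.png",p[...,::-1])
```

```text
[0.6012 0.1997 0.1127] [-90.0365  -0.0326 -71.9676] 0.04734628188134419 0.011
[[0.6331 0.2037 0.1315]
 [0.6321 0.2097 0.1318]
 [0.6299 0.2172 0.1319]
 [0.6288 0.2145 0.1319]
 [0.6313 0.2113 0.1321]
 [0.6301 0.213  0.1322]
 [0.6349 0.2023 0.1323]
 [0.6327 0.2055 0.1324]
 [0.6327 0.2012 0.1324]
 [0.6295 0.2189 0.1328]
 [0.6309 0.2089 0.1331]
 [0.6348 0.1999 0.1335]
 [0.6288 0.2182 0.1347]
 [0.6301 0.2167 0.1349]
 [0.6315 0.2109 0.1352]
 [0.6307 0.221  0.1357]
 [0.6345 0.2079 0.1361]
 [0.6349 0.2037 0.1365]
 [0.5756 0.1814 0.1656]
 [0.5696 0.2016 0.1701]
 [0.5775 0.1814 0.1703]
 [0.5771 0.1963 0.1705]
 [0.5794 0.1887 0.1707]
 [0.5773 0.192  0.1709]
 [0.5763 0.198  0.1709]
 [0.5786 0.1904 0.171 ]
 [0.5762 0.1805 0.1716]
 [0.5694 0.2011 0.1726]
 [0.5805 0.1865 0.1733]
 [0.5763 0.2018 0.1734]
 [0.5818 0.1849 0.1734]
 [0.5777 0.2002 0.1735]
 [0.5789 0.1943 0.1738]
 [0.5791 0.19   0.1742]
 [0.5773 0.1977 0.1746]
 [0.5763 0.1994 0.1747]
 [0.5788 0.1962 0.1749]
 [0.576  0.1819 0.1752]
 [0.5778 0.1935 0.1753]
 [0.5814 0.1887 0.1754]]
```

View pics/s4.png

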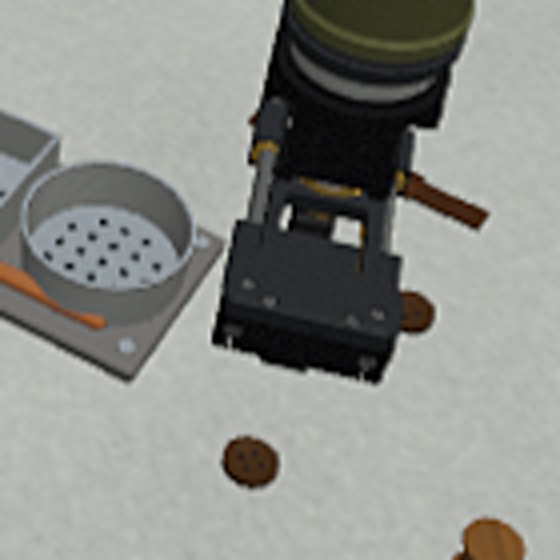

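View pics/w4.png

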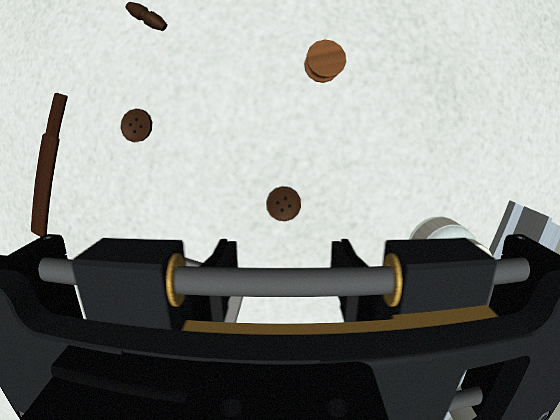

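Both cameras agree: the fingertips end about 19 mm above the reported TCP, not 11 mm below it. The button hasn't moved. I'll use the measured offset and go down watching the force.

Request:
{"fn": "move_arm", "kwargs": {"moves": [[0, 40, 0, 0, 0, 0], [0, 80, 0, 0, 0, 0], [0, 105, 0, 0, 0, 0], [0, 118, 0, 0, 0, 0], [0, 123, 0, 0, 0, 0], [0, 126, 0, 0, 0, 0], [0, 126, 0, 0, 0, 0], [0, 126, 0, 0, 0, 0]]}}

```text
time_s: 6.82
tool_pos: [0.6028, 0.2008, -0.0112]
tool_rot: [-89.8, -0.0, -72.0]
force: [0.2, 1.0, -0.2]
grip_width: 0.0598
```

```bash
python3 look.py w5 button1:0.006;python3 - <<'E'
from h import *
np.set_printoptions(precision=4,suppress=True)
ci=camera_info("wrist");p,d=read_camera("wrist");R=np.array(ci['R'])
print(env.get_obs()['force'])
for u in (213,222,233,335,345,355):
    out=[]
    for v in range(226,262,2):
        o_,r=ray("wrist",u,v,ci); zc=(R@r)[2]
        out.append((o_+r*d[v,u]/zc)[2])
    print(u,np.array(out))
E
```

```text
6.8167 [ 0.6028  0.2008 -0.0112] [-89.8452  -0.0007 -71.9616] 0.059806638671667474
button1 0.76 1778 px 50.4 131.5 xy [0.4466 0.23  ] mid [0.4461 0.2297] size [0.0362 0.0322] ang 14.629636262393234 depthz
[ 0.0996 -0.144  -0.6497]
213 [ 0.0004  0.0001  0.001   0.0005  0.0003 -0.0005  0.0005  0.0094  0.012
  0.0148  0.0186  0.0212  0.0228  0.0241  0.0257  0.0272  0.03    0.0332]
222 [ 0.0004  0.0017  0.0008 -0.0001 -0.0008  0.     -0.0006  0.0005  0.0077
  0.0121  0.0144  0.0172  0.0193  0.0214  0.0244  0.0229  0.0243  0.0249]
233 [-0.0001  0.0002 -0.0004  0.0004  0.0002 -0.0007  0.0003  0.0003  0.0003
  0.0004  0.0001  0.0001  0.0009  0.0004  0.0004 -0.      0.0001  0.0006]
335 [ 0.0004  0.0015  0.0008 -0.0002 -0.0002  0.0015  0.0008  0.0003 -0.0001
  0.0008  0.0006  0.0007  0.0004 -0.0006 -0.0005 -0.0004  0.0005 -0.0007]
345 [-0.0001  0.0002  0.0009  0.0006  0.0004  0.0007  0.001   0.0001  0.0095
  0.0134  0.0142  0.0164  0.0201  0.0218  0.0233  0.0239  0.0252  0.0241]
355 [ 0.0009 -0.0001  0.0005  0.0017 -0.0005  0.0008  0.0006  0.0104  0.0128
  0.0159  0.0174  0.0223  0.0243  0.0245  0.0262  0.0273  0.0302  0.0322]
```

View pics/w5.png

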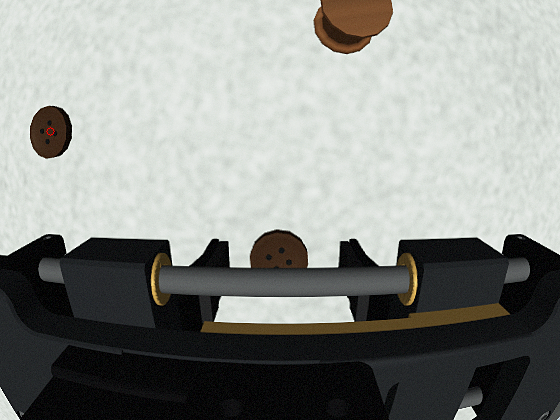

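Tips are at about 8 mm with no contact. I'll go 4 mm lower and close.

Request:
{"fn": "move_arm", "kwargs": {"moves": [[0, 3, 0, 0, 0, 0], [0, 4, 0, 0, 0, 0], [0, 4, 0, 0, 0, 0], [0, 4, 0, 0, 0, 0]]}}

```text
time_s: 7.3
tool_pos: [0.6014, 0.2, -0.017]
tool_rot: [-90.0, -0.0, -72.0]
force: [-1.6, 0.4, 0.4]
grip_width: 0.0601
```

Request:
{"fn": "move_arm", "kwargs": {"moves": [[0, 0, 0, 0, 0, 0], [0, 0, 0, 0, 0, 0], [0, 0, 0, 0, 0, 0], [0, 0, 0, 0, 0, 0], [0, 0, 0, 0, 0, 0], [0, 0, 0, 0, 0, 0], [0, 0, 0, 0, 0, 0], [0, 0, 0, 0, 0, 0]], "claw": 0, "newtons": 15}}

```text
time_s: 7.97
tool_pos: [0.6015, 0.2001, -0.0169]
tool_rot: [-90.0, -0.0, -72.0]
force: [-0.3, -0.3, 0.4]
grip_width: 0.0308
```

```bash
python3 plan.py .6013 .2001 -.0165 -72 .5285 .063 .075 -72
```

```text
[np.float64(107.9), np.float64(-91.5), np.float64(-111.6), 0, np.float64(-0.0), 0] rows>= 4.321107369610292
```

Request:
{"fn": "move_arm", "kwargs": {"moves": [[0, -30, 0, 0, 0, 0], [0, -65, 0, 0, 0, 0], [10, -91.5, -10, 0, 0, 0], [35, -91.5, -36, 0, 0, 0], [61, -91.5, -63, 0, 0, 0], [86, -91.5, -89, 0, 0, 0], [108, -91.5, -111.6, 0, 0, 0], [108, -91.5, -111.6, 0, 0, 0], [108, -91.5, -111.6, 0, 0, 0], [108, -91.5, -111.6, 0, 0, 0]]}}

```text
time_s: 8.8
tool_pos: [0.5293, 0.0633, 0.075]
tool_rot: [-89.9, -0.0, -72.0]
force: [-0.1, 0.8, -0.3]
grip_width: 0.0311
```

```bash
python3 look.py w6 round_cup:0.052 button1:.055
```

```text
8.8 [0.5293 0.0633 0.075 ] [-89.937   -0.0017 -71.9721] 0.03105889616438064
round_cup 0.91 11049 px 277.8 207.3 xy [0.5204 0.0794] mid [0.5269 0.062 ] size [0.1043 0.1057] ang 19.949478425823855 depthz
button1 0.92 1795 px 283.2 251.7 xy [0.5328 0.0526] mid [0.5346 0.0518] size [0.0406 0.0311] ang 17.086316850306417 depthz
button1 0.64 149 px 246.3 2.3 xy [0.4608 0.1999] mid [0.4603 0.2004] size [0.0176 0.007 ] ang 15.138432716496766 depthz
```

View pics/w6.png

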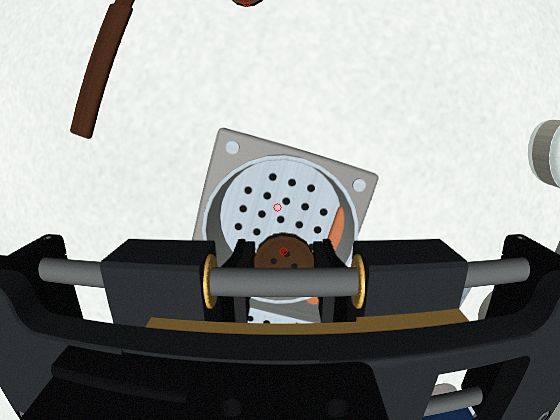

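The button is held at (283,252) and the cup centre is at (0.527,0.062). I'll lower and release.

Request:
{"fn": "move_arm", "kwargs": {"moves": [[0, 30, -1, 0, 0, 0], [0, 55, -1, 0, 0, 0], [0, 67, -1, 0, 0, 0], [0, 67, -1, 0, 0, 0], [0, 67, -1, 0, 0, 0]]}}

```text
time_s: 9.37
tool_pos: [0.5278, 0.0636, 0.0075]
tool_rot: [-90.0, 0.1, -71.9]
force: [-0.1, -0.5, 0.1]
grip_width: 0.0309
```

Request:
{"fn": "move_arm", "kwargs": {"moves": [[0, 0, 0, 0, 0, 0], [0, 0, 0, 0, 0, 0], [0, 0, 0, 0, 0, 0], [0, 0, 0, 0, 0, 0], [0, -30, 0, 0, 0, 0], [0, -70, 0, 0, 0, 0], [0, -80, 0, 0, 0, 0], [0, -80, 0, 0, 0, 0]], "claw": 46}}

```text
time_s: 10.03
tool_pos: [0.5311, 0.063, 0.0918]
tool_rot: [-89.6, -0.2, -72.0]
force: [-0.2, 0.4, -0.6]
grip_width: 0.046
```

```bash
python3 look.py w7 button1:.02; python3 plan.py .5275 .063 .088 -72 .4472 .2297 .06 -65
```

```text
10.0333 [0.5311 0.063  0.0918] [-89.5768  -0.1817 -71.9812] 0.04597840525912026
button1 0.84 1246 px 280.6 212.6 xy [0.5292 0.0636] mid [0.5294 0.0636] size [0.0317 0.0329] ang 103.77026233841264 depthz
button1 0.84 345 px 246.3 4.7 xy [0.452  0.2151] mid [0.4508 0.2157] size [0.0269 0.0144] ang 14.671805621884317 depthz
[np.float64(-183.4), np.float64(28.0), np.float64(-24.9), 0, np.float64(-7.0), 0] rows>= 4.487744180984812
```

View pics/w7.png

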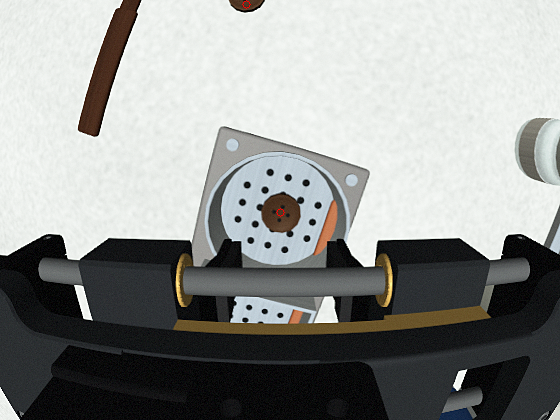

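Button 1 lies flat in the round cup at (281,213). Next is button 2.

Request:
{"fn": "move_arm", "kwargs": {"moves": [[-36, 0, -5, 0, -4, 0], [-73, 10, -10, 0, -7, 0], [-110, 20, -15, 0, -7, 0], [-147, 28, -20, 0, -7, 0], [-183.4, 30, -25, 0, -7, 0], [-183.4, 60, -25, 0, -7, 0], [-183.4, 85, -25, 0, -7, 0], [-183.4, 97, -25, 0, -7, 0], [-183.4, 102, -25, 0, -7, 0], [-183.4, 104.5, -25, 0, -7, 0], [-183.4, 104.5, -25, 0, -7, 0], [-183.4, 104.5, -25, 0, -7, 0]], "claw": 60}}

```text
time_s: 11.13
tool_pos: [0.4477, 0.229, -0.0166]
tool_rot: [-90.0, 0.0, -65.0]
force: [0.3, 0.2, 0.0]
grip_width: 0.06
```

```bash
python3 look.py w8 button1:.006
```

```text
11.1333 [ 0.4477  0.229  -0.0166] [-89.9942   0.0008 -65.0077] 0.06000304728087909
button1 0.9 1913 px 279.6 250.8 xy [0.4433 0.2342] mid [0.4452 0.2328] size [0.0318 0.0266] ang 23.71262331457382 depthz
```

View pics/w8.png

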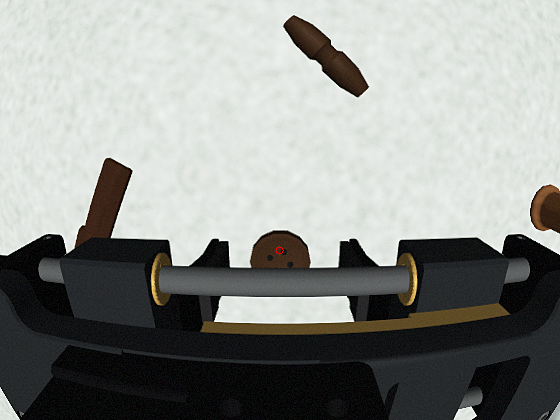

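```bash
python3 plan.py .4474 .2292 -.0165 -65 .526 .063 .075 -65
```

```text
[np.float64(183.8), np.float64(-91.5), np.float64(1.0), 0, np.float64(-0.0), 0] rows>= 4.924695592180079
```

Request:
{"fn": "move_arm", "kwargs": {"moves": [[0, 0, 0, 0, 0, 0], [0, 0, 0, 0, 0, 0], [0, 0, 0, 0, 0, 0], [0, 0, 0, 0, 0, 0], [0, 0, 0, 0, 0, 0], [0, 0, 0, 0, 0, 0], [0, 0, 0, 0, 0, 0], [0, 0, 0, 0, 0, 0], [0, -30, 0, 0, 0, 0], [0, -65, 0, 0, 0, 0], [0, -91.5, 0, 0, 0, 0], [0, -91.5, 0, 0, 0, 0]], "claw": 0, "newtons": 15}}

```text
time_s: 12.23
tool_pos: [0.4508, 0.2314, 0.0797]
tool_rot: [-89.5, -0.1, -65.0]
force: [0.6, 0.6, 0.1]
grip_width: 0.0313
```

```bash
python3 look.py w9 button1:.08 toggle:.009
```

```text
12.2333 [0.4508 0.2314 0.0797] [-89.4873  -0.0811 -64.9515] 0.031336968942266986
button1 0.96 1824 px 283.6 251.3 xy [0.4522 0.2291] mid [0.4547 0.2276] size [0.0365 0.0298] ang 24.141592001122888 depthz
toggle 0.76 927 px 304.4 82.6 xy [0.422  0.3328] mid [0.4219 0.3328] size [0.047  0.0225] ang 161.02892888399316 depthz
```

View pics/w9.png

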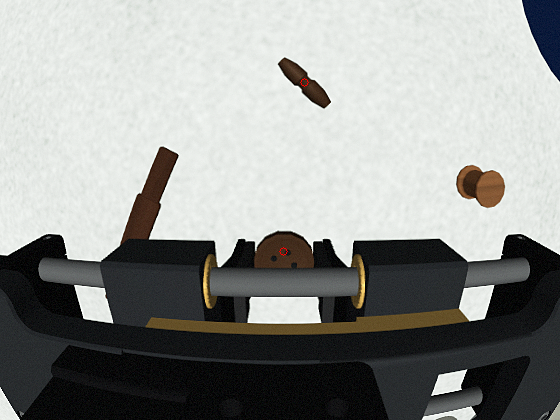

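Button 2 is held at (284,251) with width 31 mm, and the toggle is at (0.422,0.333) with axis 161°. Carrying the button to the round cup.

Request:
{"fn": "move_arm", "kwargs": {"moves": [[36, 0, 0, 0, 0, 0], [73, 0, 0, 0, 0, 0], [110, 0, 0, 0, 0, 0], [147, 0, 0, 0, 0, 0], [175, 0, 0, 0, 0, 0], [184, 0, 0, 0, 0, 0], [184, 0, 0, 0, 0, 0], [184, 25, 0, 0, 0, 0], [184, 50, 0, 0, 0, 0], [184, 58, 0, 0, 0, 0], [184, 58, 0, 0, 0, 0], [184, 58, 0, 0, 0, 0]]}}

```text
time_s: 13.38
tool_pos: [0.5244, 0.0641, 0.0164]
tool_rot: [-90.1, 0.1, -64.8]
force: [0.1, 0.2, -0.4]
grip_width: 0.0311
```

Request:
{"fn": "move_arm", "kwargs": {"moves": [[0, 0, 0, 0, 0, 0], [0, 0, 0, 0, 0, 0], [0, 0, 0, 0, 0, 0], [0, 0, 0, 0, 0, 0], [0, -30, 0, 0, 0, 0], [0, -65, 0, 0, 0, 0], [0, -75, 0, 0, 0, 0], [0, -75, 0, 0, 0, 0]], "claw": 46}}

```text
time_s: 14.05
tool_pos: [0.5281, 0.0628, 0.0953]
tool_rot: [-89.7, -0.2, -65.0]
force: [-0.0, -0.1, -0.4]
grip_width: 0.0463
```

```bash
python3 look.py w10 button1:.02;  python3 plan.py .526 .063 .0925 -65 .4228 .333 .0805 -19
```

```text
14.05 [0.5281 0.0628 0.0953] [-89.6513  -0.2099 -64.9848] 0.04630674641552754
button1 0.67 1327 px 281.4 211.7 xy [0.5268 0.0632] mid [0.527 0.063] size [0.0334 0.0347] ang 123.50909967631577 depthz
[np.float64(-288.3), np.float64(12.0), np.float64(20.6), 0, np.float64(-46.0), 0] rows>= 6.937639518519163
```

View pics/w10.png

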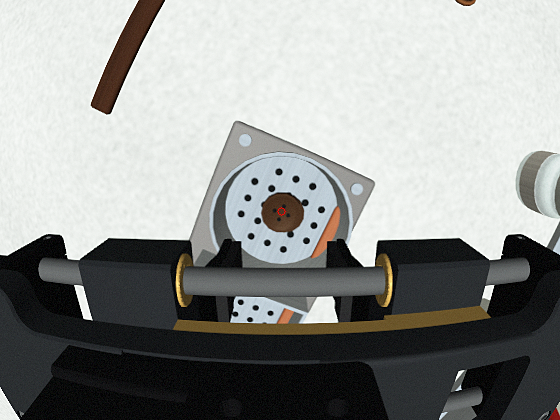

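Both buttons are stacked flat in the round cup. Now the toggle.

Request:
{"fn": "move_arm", "kwargs": {"moves": [[-40, 0, 3, 0, -7, 0], [-80, 0, 6, 0, -14, 0], [-120, 0, 9, 0, -21, 0], [-160, 5, 12, 0, -28, 0], [-200, 10, 15, 0, -35, 0], [-240, 20, 18, 0, -42, 0], [-275, 35, 20, 0, -46, 0], [-288.3, 50, 20.6, 0, -46, 0], [-288.3, 75, 20.6, 0, -46, 0], [-288.3, 85, 20.6, 0, -46, 0], [-288.3, 85, 20.6, 0, -46, 0], [-288.3, 85, 20.6, 0, -46, 0]]}}

```text
time_s: 15.15
tool_pos: [0.4214, 0.3312, 0.0057]
tool_rot: [-90.1, 0.1, -19.0]
force: [0.7, 0.6, 0.6]
grip_width: 0.0458
```

```bash
python3 look.py w11 toggle:.009
```

```text
15.15 [0.4214 0.3312 0.0057] [-90.1195   0.0972 -19.0166] 0.045834426219631755
toggle 0.58 1332 px 285.7 237.8 xy [0.4161 0.3351] mid [0.4163 0.3339] size [0.0382 0.0223] ang 160.137055531083 depthz
```

View pics/w11.png

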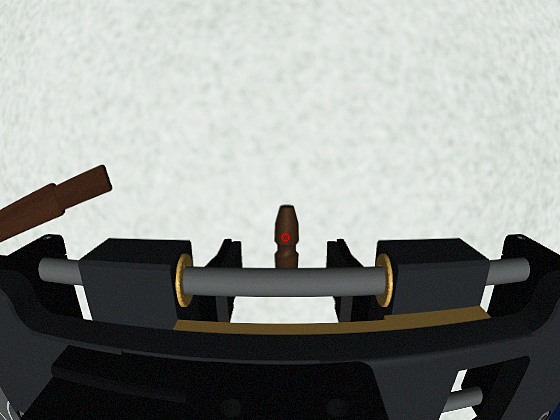

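Request:
{"fn": "move_arm", "kwargs": {"moves": [[0, 12, 0, 0, 0, 0], [0, 20, 0, 0, 0, 0], [0, 23, 0, 0, 0, 0], [0, 24, 0, 0, 0, 0], [0, 24, 0, 0, 0, 0], [0, 24, 0, 0, 0, 0]]}}

```text
time_s: 15.75
tool_pos: [0.4218, 0.3313, -0.0174]
tool_rot: [-90.1, -0.0, -19.0]
force: [-1.9, -2.8, 4.3]
grip_width: 0.0459
```

Request:
{"fn": "move_arm", "kwargs": {"moves": [[0, 0, 0, 0, 0, 0], [0, 0, 0, 0, 0, 0], [0, 0, 0, 0, 0, 0], [0, 0, 0, 0, 0, 0], [0, 0, 0, 0, 0, 0], [0, 0, 0, 0, 0, 0], [0, 0, 0, 0, 0, 0], [0, 0, 0, 0, 0, 0], [0, 0, 0, 0, 0, 0], [0, 0, 0, 0, 0, 0], [0, -30, 0, 0, 0, 0], [0, -65, 0, 0, 0, 0], [0, -95, 0, 0, 0, 0], [0, -95, 0, 0, 0, 0], [0, -95, 0, 0, 0, 0]], "claw": 0, "newtons": 20}}

```text
time_s: 17.0
tool_pos: [0.4229, 0.3329, 0.079]
tool_rot: [-89.9, -0.2, -19.0]
force: [-0.1, -0.5, -1.2]
grip_width: 0.0143
```

```bash
python3 look.py w12 toggle:.09;  python3 plan.py .4228 .333 .0785 -19 .53 -.048 .0785 -90
```

```text
17.0 [0.4229 0.3329 0.079 ] [-89.9032  -0.1554 -18.9862] 0.014258142702927152
toggle 0.66 1377 px 283.3 249.3 xy [0.4213 0.3341] mid [0.4291 0.3311] size [0.0555 0.0256] ang 160.8056944741473 depthz
[np.float64(225.4), np.float64(-0.0), np.float64(-325.3), 0, np.float64(71.0), 0] rows>= 9.916201117318435
```

View pics/w12.png

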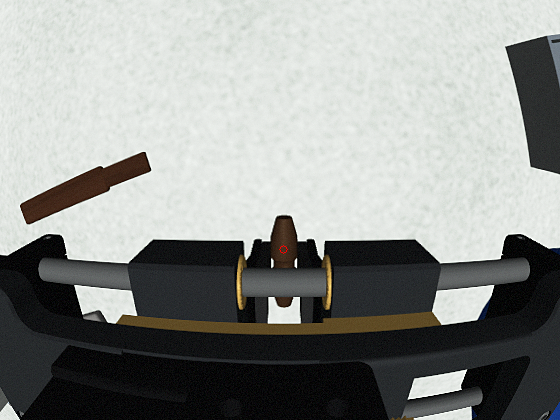

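The toggle is held at 14.3 mm. Carrying it to the square cup.

Request:
{"fn": "move_arm", "kwargs": {"moves": [[20, 0, -29, 0, 6.5, 0], [41, 0, -59, 0, 13, 0], [61, 0, -89, 0, 19.5, 0], [82, 0, -118, 0, 26, 0], [102, 0, -148, 0, 32.5, 0], [123, 0, -177, 0, 39, 0], [143, 0, -207, 0, 45.5, 0], [164, 0, -236, 0, 52, 0], [184, 0, -266, 0, 58.5, 0], [205, 0, -296, 0, 65, 0], [225.4, 0, -325.3, 0, 71, 0], [225.4, 0, -325.3, 0, 71, 0], [225.4, 0, -325.3, 0, 71, 0], [225.4, 0, -325.3, 0, 71, 0]]}}

```text
time_s: 18.27
tool_pos: [0.5281, -0.0477, 0.0761]
tool_rot: [-90.2, 0.1, -89.9]
force: [-0.2, 0.9, -0.2]
grip_width: 0.0139
```

```bash
python3 look.py w13 toggle:.09 square_cup:.052
```

```text
18.2667 [ 0.5281 -0.0477  0.0761] [-90.1688   0.0788 -89.9198] 0.013939781855251895
toggle 0.78 1450 px 283.4 249.0 xy [ 0.5279 -0.0438] mid [ 0.528  -0.0524] size [0.016  0.0569] ang 89.89472969391136 depthz
square_cup 0.83 12057 px 282.2 196.6 xy [ 0.527  -0.0226] mid [ 0.5295 -0.0458] size [0.1019 0.1038] ang 0.8359612564588588 depthz
```

View pics/w13.png

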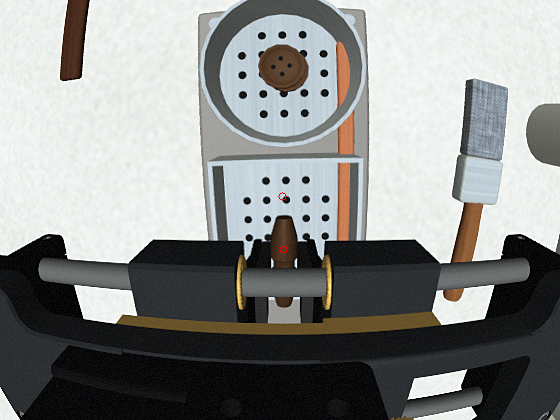

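The toggle is centred over the square cup, and both buttons are visible in the round cup at (284,68). Lowering and releasing.

Request:
{"fn": "move_arm", "kwargs": {"moves": [[0, 30, 0, 0, 0, 0], [0, 55, 0, 0, 0, 0], [0, 66, 0, 0, 0, 0], [0, 66, 0, 0, 0, 0], [0, 66, 0, 0, 0, 0]]}}

```text
time_s: 18.83
tool_pos: [0.5292, -0.0475, 0.0117]
tool_rot: [-90.0, 0.0, -89.9]
force: [0.6, -0.2, 0.4]
grip_width: 0.014
```

Request:
{"fn": "move_arm", "kwargs": {"moves": [[0, 0, 0, 0, 0, 0], [0, 0, 0, 0, 0, 0], [0, 0, 0, 0, 0, 0], [0, 0, 0, 0, 0, 0], [0, 0, 0, 0, 0, 0], [0, -30, 0, 0, 0, 0], [0, -70, 0, 0, 0, 0], [0, -110, 0, 0, 0, 0], [0, -150, 0, 0, 0, 0], [0, -150, 0, 0, 0, 0], [0, -150, 0, 0, 0, 0]], "claw": 40}}

```text
time_s: 19.75
tool_pos: [0.5314, -0.0487, 0.1646]
tool_rot: [-89.7, -0.1, -90.0]
force: [-0.3, -0.4, -0.1]
grip_width: 0.0404
```

```bash
python3 look.py w14 toggle:.02 handle:0.105
python3 - <<'E'
from h import *
p,d=read_camera("scene");cv2.imwrite("pics/s14.png",cv2.resize(p[...,::-1][130:300,200:390],None,fx=4,fy=3.5,interpolation=2))
P=cloud("scene",d,np.ones(d.shape,bool))
s=(abs(P[:,0]-.475)<.04)&(abs(P[:,1]+.27)<.04)&(P[:,2]>.085)&(P[:,2]<.13)
print(s.sum(),P[s].mean(0),P[s].min(0),P[s].max(0))
ci=camera_info("wrist");p,d=read_camera("wrist")
E
```

```text
19.75 [ 0.5314 -0.0487  0.1646] [-89.663   -0.1179 -89.9838] 0.040395428853449315
toggle 0.75 578 px 282.1 193.4 xy [ 0.5307 -0.0472] mid [ 0.5307 -0.0481] size [0.0143 0.0503] ang 90.74750839616858 depthz
toggle 0.73 1590 px 114.2 42.7 xy [0.3485 0.1237] mid [0.3487 0.1253] size [0.0288 0.1039] ang 87.96187097755113 depthz
100 [ 0.47664002 -0.27115759  0.10917188] [ 0.464392   -0.2852147   0.08593834] [ 0.48418289 -0.26394386  0.12571066]
```

View pics/w14.png

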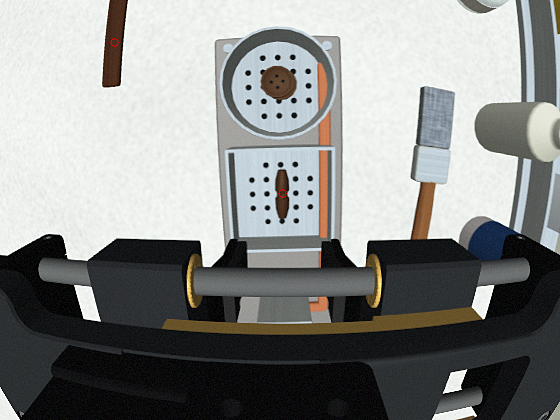

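View pics/s14.png

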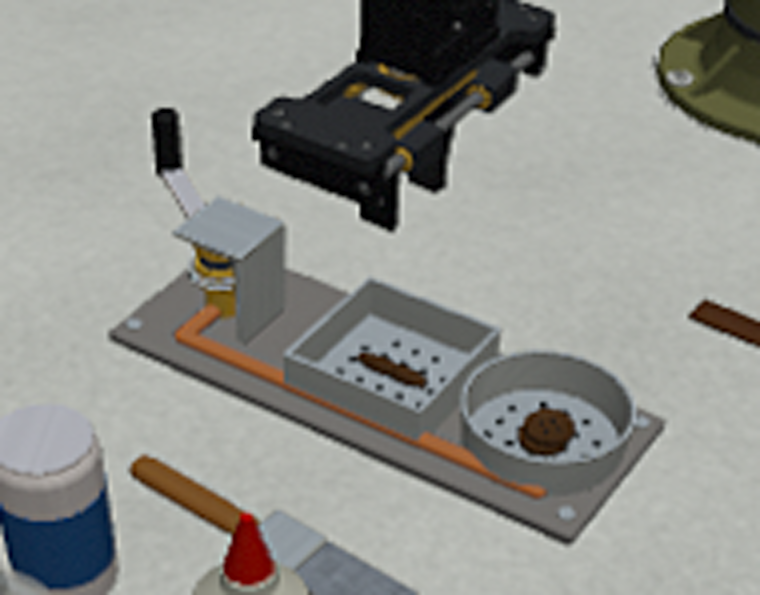

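All three are in their cups: toggle at (282,193), buttons at (278,83). Before gripping the valve handle I'll measure the gripper's underside clearance.

Run:
```python
from h import *
np.set_printoptions(precision=3,suppress=True)
o=env.get_obs();print(o['tool_pos'],o['grip_width'])
p,d=read_camera("scene")
P=cloud("scene",d,np.ones(d.shape,bool))
Q=P-o['tool_pos']
s=(np.abs(Q[:,0])<.12)&(np.abs(Q[:,1])<.12)&(P[:,2]>.13)
Q=Q[s]
for a in np.arange(-.12,.12,.02):
    row=[]
    for b in np.arange(-.12,.12,.02):
        k=(Q[:,0]>=a)&(Q[:,0]<a+.02)&(Q[:,1]>=b)&(Q[:,1]<b+.02)
        row.append(round(float(Q[k,2].min()),3) if k.sum()>2 else 0)
    print("x%.2f"%a,row)
# wrist cam: rod & carriage
ci=camera_info("wrist");p,d=read_camera("wrist");R=np.array(ci['R'])
for (u,v) in [(283,280),(140,270),(225,270),(225,250),(283,335),(430,270),(283,325)]:
    o_,r=ray("wrist",u,v,ci);X=o_+r*d[v,u]/(R@r)[2];print((u,v),X-o['tool_pos'])
```

```text
[ 0.528 -0.048  0.16 ] 0.03994594970549905
x-0.12 [0, 0, 0, 0, 0, 0, 0, 0, 0, 0, 0, 0]
x-0.10 [0, 0, 0, 0, 0, 0, 0.091, 0.088, 0, 0, 0, 0]
x-0.08 [0, 0, 0, 0, 0, 0, 0.092, 0.088, 0.37, 0, 0, 0]
x-0.06 [0, 0, 0, 0, 0, 0, 0.11, 0.091, 0.359, 0, 0, 0]
x-0.04 [0, 0, 0, 0, 0, 0.017, 0.017, 0.093, 0.35, 0, 0, 0]
x-0.02 [0, 0, 0, 0, 0, 0.025, 0.023, 0.101, 0.344, 0, 0, 0]
x0.00 [0, 0, 0, 0, 0.102, 0.114, 0.033, 0.099, 0.344, 0, 0, 0]
x0.02 [0, 0, 0, 0, 0.11, 0.018, 0.018, 0.091, 0.283, 0, 0, 0]
x0.04 [0, 0, 0, 0, 0.111, 0.111, 0.113, 0.091, 0.371, 0, 0, 0]
x0.06 [0, 0, 0, 0, 0.128, 0.128, 0.128, 0.101, 0, 0, 0, 0]
x0.08 [0, 0, 0, 0, 0.089, 0.087, 0.089, 0.086, 0, 0, 0, 0]
x0.10 [0, 0, 0, 0, 0, 0, 0, 0, 0, 0, 0, 0]
(283, 280) [0.    0.032 0.105]
(140, 270) [-0.035  0.037  0.113]
(225, 270) [-0.015  0.033  0.102]
(225, 250) [-0.029  0.011  0.034]
(283, 335) [0.    0.026 0.121]
(430, 270) [0.037 0.037 0.112]
(283, 325) [0.    0.024 0.115]
```

```bash
python3 plan.py .529 -.048 .161 -90 .472 -.273 .070 -124.4
```

```text
[np.float64(225.0), np.float64(91.0), np.float64(-57.0), 0, np.float64(34.4), 0] rows>= 5.978634176566571
```

Request:
{"fn": "move_arm", "kwargs": {"moves": [[38, 0, -10, 0, 6, 0], [76, 0, -20, 0, 12, 0], [114, 0, -30, 0, 18, 0], [152, 0, -40, 0, 25, 0], [190, 0, -50, 0, 31, 0], [225, 0, -57, 0, 34.4, 0], [225, 0, -57, 0, 34.4, 0], [225, 0, -57, 0, 34.4, 0], [225, 0, -57, 0, 34.4, 0]], "claw": 70}}

```text
time_s: 20.85
tool_pos: [0.4725, -0.2726, 0.1609]
tool_rot: [-90.1, 0.1, -124.3]
force: [0.2, 0.4, 0.3]
grip_width: 0.0694
```

```bash
python3 look.py w15 handle:.105
python3 - <<'E'
from h import *
p,d=read_camera("top");cv2.imwrite("pics/t15.png",cv2.resize(p[...,::-1][180:320,280:440],None,fx=4,fy=4,interpolation=2))
E
```

```text
20.85 [ 0.4725 -0.2726  0.1609] [ -90.0868    0.0562 -124.321 ] 0.06944791022118235
handle 0.9 2841 px 286.5 174.3 xy [ 0.4932 -0.245 ] mid [ 0.4995 -0.2462] size [0.0782 0.0876] ang 55.911885229202646 depthz
```

View pics/w15.png

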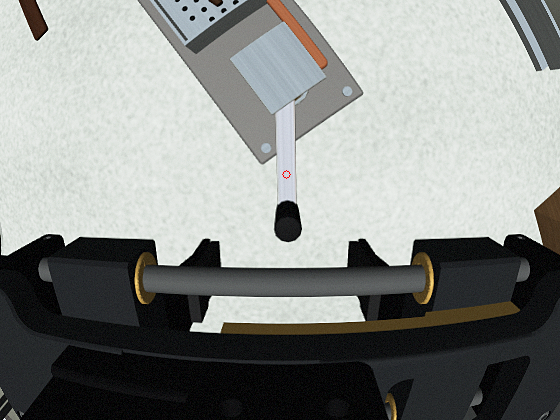

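Run:
```python
from h import *
for v in (222,230): print(atz("wrist",288,v,.124))
```

```text
[ 0.47754394 -0.2696665   0.124     ]
[ 0.47424356 -0.27456079  0.124     ]
```

The handle sits centred between the jaws at (288,228). Descending and gripping.

Request:
{"fn": "move_arm", "kwargs": {"moves": [[0, 30, 2, 0, 0, 0], [0, 60, 2, 0, 0, 0], [0, 82, 2, 0, 0, 0], [0, 91, 2, 0, 0, 0], [0, 91, 2, 0, 0, 0], [0, 91, 2, 0, 0, 0]]}}

```text
time_s: 21.5
tool_pos: [0.4748, -0.2741, 0.0712]
tool_rot: [-90.0, 0.0, -124.3]
force: [-0.0, -0.0, 0.6]
grip_width: 0.0702
```

Request:
{"fn": "move_arm", "kwargs": {"moves": [[0, 0, 0, 0, 0, 0], [0, 0, 0, 0, 0, 0], [0, 0, 0, 0, 0, 0], [0, 0, 0, 0, 0, 0], [0, 0, 0, 0, 0, 0], [0, 0, 0, 0, 0, 0], [0, 0, 0, 0, 0, 0], [0, 0, 0, 0, 0, 0], [0, 0, 0, 0, 0, 0], [0, 0, 0, 0, 0, 0], [0, 0, 0, 0, 0, 0], [0, 0, 0, 0, 0, 0]], "claw": 0, "newtons": 35}}

```text
time_s: 22.5
tool_pos: [0.4743, -0.2748, 0.0707]
tool_rot: [-90.0, -0.0, -124.4]
force: [1.5, -0.8, -1.0]
grip_width: 0.0189
```

```bash
python3 look.py w16
python3 - <<'E'
from h import *
p,d=read_camera("scene");cv2.imwrite("pics/s16.png",cv2.resize(p[...,::-1][100:250,180:340],None,fx=4,fy=4,interpolation=2))
H=np.array([.5355,-.182]);r=np.array([-.565,-.825])
# arc waypoints in tool axes: radius .110, tool yaw -124.4
p=np.radians(-124.4);x=np.array([np.cos(p),np.sin(p)]);z=np.array([-np.sin(p),np.cos(p)])
a0=np.arctan2(r[1],r[0])
for th in np.linspace(0,.95,13)[1:].tolist()+[1.0]:
    e=.110*(np.array([np.cos(a0+th),np.sin(a0+th)])-np.array([np.cos(a0),np.sin(a0)]))*1000
    print(round(th,3),np.round([e@x,e@z,-np.degrees(th)],1))
E
```

```text
22.5 [ 0.4743 -0.2748  0.0707] [ -89.971    -0.0021 -124.3694] 0.01892461352262398
0.079 [-0.3  8.7 -4.5]
0.158 [-1.4 17.3 -9.1]
0.237 [ -3.1  25.9 -13.6]
0.317 [ -5.5  34.3 -18.1]
0.396 [ -8.5  42.4 -22.7]
0.475 [-12.2  50.3 -27.2]
0.554 [-16.5  57.9 -31.8]
0.633 [-21.3  65.1 -36.3]
0.712 [-26.8  71.9 -40.8]
0.792 [-32.7  78.3 -45.4]
0.871 [-39.1  84.1 -49.9]
0.95 [-46.   89.5 -54.4]
1.0 [-50.6  92.6 -57.3]
```

View pics/w16.png

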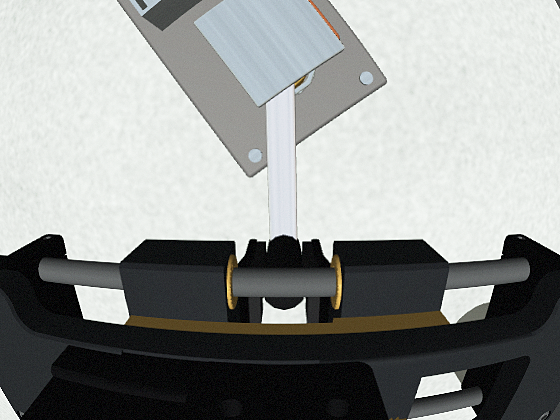

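View pics/s16.png

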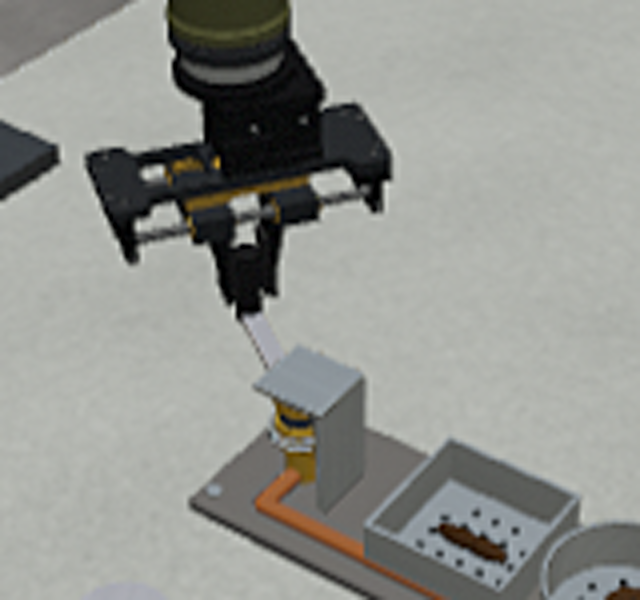

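The handle is gripped at 19 mm. Swinging it along the arc.

Request:
{"fn": "move_arm", "kwargs": {"moves": [[0, 0, 4.5, 0, -2.3, 0], [-0.3, 0, 8.7, 0, -4.5, 0], [-1.4, 0, 17.3, 0, -9.1, 0], [-3.1, 0, 25.9, 0, -13.6, 0], [-5.5, 0, 34.3, 0, -18.1, 0], [-8.5, 0, 42.4, 0, -22.7, 0], [-12.2, 0, 50.3, 0, -27.2, 0], [-16.5, 0, 57.9, 0, -31.8, 0], [-21.3, 0, 65.1, 0, -36.3, 0], [-26.8, 0, 71.9, 0, -40.8, 0], [-32.7, 0, 78.3, 0, -45.4, 0], [-36, 0, 81.3, 0, -47.7, 0], [-36, 0, 81.3, 0, -47.7, 0], [-36, 0, 81.3, 0, -47.7, 0], [-36, 0, 81.3, 0, -47.7, 0]]}}

```text
time_s: 23.85
tool_pos: [0.5599, -0.289, 0.0706]
tool_rot: [-90.2, 0.2, -76.7]
force: [-3.9, 3.2, 5.3]
grip_width: 0.0188
```

Request:
{"fn": "move_arm", "kwargs": {"moves": [[-0.1, 0, 4, 0, -2, 0], [-0.3, 0, 8, 0, -4, 0], [-0.6, 0, 11, 0, -6, 0], [-0.8, 0, 13, 0, -6.7, 0], [-0.8, 0, 13, 0, -6.7, 0], [-0.8, 0, 13, 0, -6.7, 0], [-0.8, 0, 13, 0, -6.7, 0]]}}

```text
time_s: 24.43
tool_pos: [0.5719, -0.2852, 0.0706]
tool_rot: [-90.2, 0.2, -70.0]
force: [-5.5, 3.4, 4.7]
grip_width: 0.0193
```

Request:
{"fn": "move_arm", "kwargs": {"moves": [[0, 0, 1, 0, 0, 0], [0, 0, 2, 0, 0, 0], [0, 0, 2, 0, 0, 0], [0, 0, 2, 0, 0, 0], [0, 0, 2, 0, 0, 0]]}}

```text
time_s: 24.85
tool_pos: [0.5731, -0.2847, 0.0706]
tool_rot: [-90.3, 0.3, -70.0]
force: [-7.7, 3.1, 6.5]
grip_width: 0.0191
```

Request:
{"fn": "move_arm", "kwargs": {"moves": [[0, 0, 1, 0, 0, 0], [0, 0, 2, 0, 0, 0], [0, 0, 3, 0, 0, 0], [0, 0, 3, 0, 0, 0], [0, 0, 3, 0, 0, 0], [0, 0, 3, 0, 0, 0]]}}

```text
time_s: 25.35
tool_pos: [0.5733, -0.2846, 0.0705]
tool_rot: [-90.6, 0.3, -70.0]
force: [-13.2, 2.6, 9.9]
grip_width: 0.019
```

```bash
python3 look.py w17
python3 - <<'E'
from h import *
o=env.get_obs();print(o['force'])
p,d=read_camera("top");cv2.imwrite("pics/t17.png",cv2.resize(p[...,::-1][180:320,180:380],None,fx=4,fy=4,interpolation=2))
p,d=read_camera("scene");cv2.imwrite("pics/s17.png",p[...,::-1])
E
```

```text
25.35 [ 0.5733 -0.2846  0.0705] [-90.5866   0.3241 -70.0159] 0.019048248810795216
[-13.47666415   2.69334696  10.17569572]
```

View pics/w17.png

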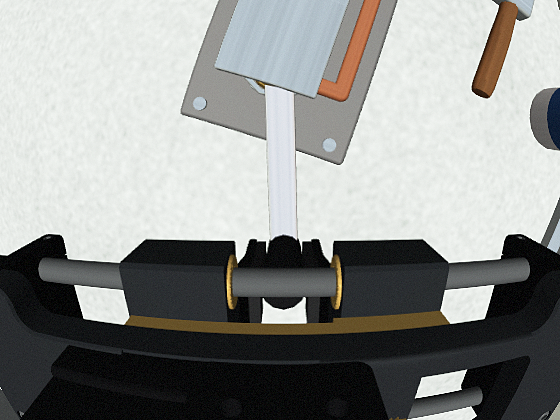

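View pics/s17.png

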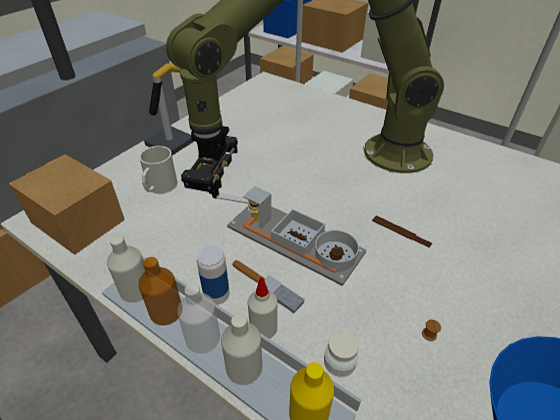

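The jaws hold the handle and it's at the stop: 3 mm more command moved it only 0.2 mm while the force rose by about 6 N. All fastenings are in their cups and the bystanders are in place. Handing in.

Run:
```python
from h import *
print(job.sign_off()); o=env.get_obs(); print(o['time_s'],o['tool_pos'],o['force'],o['grip_width'])
```

```text
the job is handed in; nothing more can be done
None
the job is handed in; nothing more can be done
```

Both buttons are in the round cup and the toggle is in the square cup. I then gripped the valve handle, swung it forward to its stop, and handed the job in at about 25.5 s with the handle still held at 35 N.

- **Cups:** the last pictures show the two buttons lying flat, one on top of the other, and the toggle flat in its cup. The spool, brush, jar, scraper, bottles and jug look undisturbed.
- **Valve at the stop:** the handle moved 99.5 mm in a straight line, against about 100.6 mm expected for the full 0.95 rad. Pushing 3 mm further moved it only 0.2 mm while the force rose to about 13 N sideways, so it was hard against the stop.
- **Fingertip offset disagreed with the description:** the fingertips are about 19 mm behind the reported TCP, not 11 mm ahead of it, as measured with both the wrist and scene cameras. My first grasp on a button closed on air above it because of this; the button didn't move, and I used the measured offset from then on.
- **Not checked:** sign-off gives no verdict, and I couldn't read the arm's state after it.

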